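# Shim the rocking gauge stand

### The arm

A 6-joint arm with a two-finger parallel gripper is mounted at the origin on the work surface. World frame = base frame: x ahead of the robot, y to its left, z up, the work surface at z = 0. Lengths are in mm, angles in rad, forces in N, time in s.
With the tool pointing down it reaches from about 300 to 750 mm from the base axis. Payload 8.5 kg.
Tool frame: the origin (TCP) lies on the centre line of the jaws, within the pads' length; the fingertips stand 19 mm ahead of it and the grasp point (between the pads) is the TCP; z points along the fingers, x is the direction in which the jaws open and shut, and the axes are right-handed (so a half turn about z gives the same grasp; the last joint's range is limited). The gripper opens to 88 mm and grips with 3 to 60 N. Pads are 18 mm wide; open, the fingers measure 123 mm over their backs; the gripper's body (75 mm by 187 mm) begins 45 mm behind the grasp point.
Start: joints at [-1.404, 0.381, 1.297, -0, 1.464, -0.215], TCP at [204.918, -510.381, 257.748] pointing down, gripper open.
Joint ranges: [-3.11, 3.11], [-0.89, 2.33], [0.22, 2.48], [-1.42, 4.56], [0.17, 2.85], [-2.88, 2.88]. Speed limits (rad/s): [2.39, 2.39, 3.14, 3.14, 3.14, 3.14].

### API

Orientations are given as a rotation vector (axis times angle).
In Python, from workcell import arm gives the robot as it stands. The module is installed in compiled form; this text tells all that it offers.
- The arm moves only by the shell command python3 -m crank 'ROWS' [OPENING] [FORCE]. ROWS is JSON, a list of rows, each a list of 6 numbers: the shift along the world's x, y, z in mm, then the turn, a rotation vector about the world's x, y, z in degrees. A call has 1 to 20 rows; each row is the pose to reach, as a shift and turn from the pose commanded when the call began; what a row does not reach only later rows make up. A row lasts 1/8 s, in which the tool goes at most 62.5 mm and 10.7 degrees, less where a joint would pass 70% of its speed; a pose out of reach is approached as far as the arm can. A call with a gripper value outside its range is refused whole. OPENING is the opening in per cent of the stroke, from 0 (shut) to 100 (fully open), set as the call begins (- or left out, the last holds). The fingers move at their own pace and stop on an object; FORCE is the grip in N (left out, the last holds). Time passes only in rows, so rows that repeat a pose let the fingers close. It gives the time, the measured TCP pose, the force and the opening at its end, in the units of the state.
- arm.get_obs(): the state, without advancing time (a new reading comes with each control period).
- arm.read_camera(name): name is "scene" or "side" or "wrist"; returns a dict with "pixels" (400x640x3 uint8, red, green, blue), "fx", "fy", "cx", "cy" (pixels), "pose" (4x4, takes a point from camera to world coordinates); the wrist camera has in their place "mount" (4x4, takes a point from camera to tool coordinates, whose origin is the TCP and whose axes are the tool frame's). Camera axes: x right, y down, z forward; pixel columns grow to the right and rows downward; lengths in mm; the calibration is good to about 2 mm. A picture is of the moment at which its call begins: read the wrist's pose just before it. There is no depth.
- arm.sign_off(): hands the job in, once; it reports no verdict.
Trained networks look in a picture, given as the dict that the camera call returned (one of the last four; its "shot" number tells which), for a name from the list of things; names that differ only in an ending like _2 or _b are one class to them, and where a whole thing is asked for, a point or a joint stands for the part that bears it (a point fixed in the world has none). Each returns a list of dicts, best first, with "p" (0 to 1); they miss things now and then, are a little off and sometimes report something else, mostly with a low value. They report only what shows in the picture. A call takes as long as a camera call.
- arm.search_frame(picture, label): "rect" ([left, top, right, bottom] in pixels, round what is visible of it).
- arm.masks_of(picture, label): "mask" (400x640 bool, what is visible of it) and "rect" ([left, top, right, bottom] in pixels, round what is visible of it).
The state is a dict: "clock": time; "joints": joint angles; "joint_vel": joint speeds; "tau": joint torques, N m; "position": TCP position; "ee_rot": TCP orientation; "ft_force": force on the tool from outside, world axes, zero at the start; "torque": the same for the moment, N m; "grip_width": opening from 0.0 (shut) to 1.0 (fully open).
Only numpy, scipy, OpenCV 4.12 (cv2) and the standard library are available. Lean on these libraries where they do the work, as an engineer would, in place of code of your own. Each camera call takes 0.05 s, during which the arm holds its last target.

### The job

The gauge test stand on the bench rocks because one of its four feet is too short. Without grasping or lifting anything, push the wooden wedge, thin end first, under the short foot until it is snug, then press down firmly with the fingertips on the round pad above that foot to prove that the stand no longer rocks, and let go. Keep the stand level and where it is, and leave the other things on the bench alone.

Things in the scene. Friction and masses are not known exactly. Their poses are not given: they have to be found in the camera images.
- stand: Gauge test stand, 2 to 3 kg, loose: grey plate 190 x 170 mm with a round pad 38 mm across at each corner (centres at x, y = +-90 mm; tops 36 mm up), a chamber 92 mm high near the middle, a round dial on a post (160 mm high) at corner +x, -y. Feet 24 mm across, 24 mm high; the steel one at corner -x, +y is 8 mm short. Level on the other three. Origin: on the bench under its middle; z up.
- short_foot (a point): Centre of the flat lower face of the short steel foot (24 mm across), 8 mm above the bench while the stand is level; axes as the stand's. The wedge lies on open bench to the stand's +y side and goes under along -y. Once snug, resistance on its heel rises (5 to 8 N is right); pushing much harder tilts or shoves the stand.
- pad_top (a point): Centre of the flat top of the round pad (38 mm across) over the short foot, 36 mm above the bench: the place to press. Unshimmed, some 2 to 3 N here rocks the stand, dropping this corner up to 8 mm; shimmed, it stands firm. More than 4 N, kept up for half a second, is a firm press.
- wedge: Plain wooden wedge, about 80 g, loose: 90 mm long (x), 50 mm wide (y), flat underneath; its top is a straight ramp from 1.5 mm at the thin end (+x) to 18 mm at the upright heel (-x). Origin: middle of the underside, 45 mm from either end; z up. It first touches the foot's edge when its origin is about 21 mm outward (stand +y) of the foot's centre. Friction holds it.
- torch: Bystander: black torch standing on its head, 48 mm across, 115 mm high; origin under its middle.
- weight: Bystander: dark metal weight block 60 x 85 x 26 mm; origin under its middle.
- console: Bystander: round rubber instrument with a white face, 68 mm across, 28 mm high; origin under its middle.
- jar: Bystander: white jar with a black cap, 56 mm across, 50 mm high; origin under its middle.

How it is judged:
By the outcome, as a careful person would: the job done as asked, in the order asked, and still so for the second after the job is handed in, with the robot touching nothing.
It also fails if it takes over 53 s, if anything falls off the work surface, if the arm or the gripper's body presses on something with over 40 N, if the wrist force passes 120 N, or if a joint passes its speed limit or range.

## Working session

There is one attempt and no reset: what is moved stays moved. The work goes in short steps, Python scripts to look and compute and a shell command to move; the robot and the scene stay as the last step left them, time stands still between calls to the robot, and variables do not carry over. Pictures are saved under pics/ and viewed, and the job is handed in when it is done.

```bash
mkdir -p pics
cat > h.py <<'E'
import numpy as np, cv2, pickle
from workcell import arm
def shoot(n,tag):
    p=arm.read_camera(n); cv2.imwrite(f'pics/{tag}.png',p['pixels'][:,:,::-1]); return p
def ray(p,uv,z,pose=None):
    T=np.array(p['pose'] if pose is None else pose); d=T[:3,:3]@[(uv[0]-p['cx'])/p['fx'],(uv[1]-p['cy'])/p['fy'],1]
    o=T[:3,3]; return o+d*(z-o[2])/d[2]
def proj(p,X,pose=None):
    T=np.linalg.inv(np.array(p['pose'] if pose is None else pose)); X=np.atleast_2d(X); c=X@T[:3,:3].T+T[:3,3]
    return np.c_[p['fx']*c[:,0]/c[:,2]+p['cx'],p['fy']*c[:,1]/c[:,2]+p['cy']]
E
python3 - <<'E'
from h import *
np.set_printoptions(precision=1,suppress=True)
o=arm.get_obs();print(o)
for n in('scene','side'):
    p=shoot(n,n+'0'); print(n,p['fx'],np.array(p['pose']))
    pickle.dump(p,open(n+'0.pkl','wb'))
    for l in('stand','wedge','torch','weight','console','jar'):
        for m in arm.masks_of(p,l)[:2]:
            print(l,round(m['p'],2),m['rect'])
            if l in('stand','wedge') : pickle.dump(m,open(f'{n}_{l}.pkl','wb')) if m['p']>.5 else 0
E
```

```text
{'clock': 0.0, 'joints': array([-1.4,  0.4,  1.3, -0. ,  1.5, -0.2]), 'joint_vel': array([-0., -0., -0.,  0., -0., -0.]), 'tau': array([ -0. , -43.8, -22.5,   0.1,   0. ,  -0. ]), 'position': array([ 204.9, -510.1,  257.1]), 'ee_rot': array([-2.6,  1.8,  0. ]), 'ft_force': array([-1. ,  0.4,  0. ]), 'torque': array([ 0. ,  0. , -0.1]), 'grip_width': 0.9986635935409315}
scene 512.7116438920108 [[   0.2    0.8   -0.6 1228.4]
 [   1.    -0.2    0.1 -133.1]
 [  -0.    -0.6   -0.8  999.6]
 [   0.     0.     0.     1. ]]
stand 0.84 [213.5, 178.0, 324.7, 265.9]
wedge 0.83 [335.3, 188.1, 375.7, 208.4]
torch 0.64 [354.3, 224.6, 376.2, 266.1]
weight 0.57 [305.8, 147.3, 341.2, 168.6]
console 0.88 [230.2, 157.2, 253.1, 180.8]
jar 0.72 [185.6, 219.6, 206.0, 246.4]
jar 0.28 [213.5, 179.4, 323.9, 264.4]
side 404.45543507734266 [[ -1.   -0.1   0.1 465.2]
 [ -0.1   0.6  -0.8 698.1]
 [ -0.   -0.8  -0.6 623.8]
 [  0.    0.    0.    1. ]]
stand 0.67 [252.9, 112.1, 353.6, 217.3]
wedge 0.72 [294.4, 231.4, 335.6, 260.8]
torch 0.84 [230.7, 187.2, 254.4, 240.5]
weight 0.94 [360.1, 209.9, 393.7, 245.1]
console 0.96 [365.0, 165.4, 390.9, 185.8]
jar 0.63 [310.1, 133.4, 326.4, 157.8]
jar 0.55 [365.1, 166.0, 391.5, 186.9]
```

Run:
```python
from h import *
a=cv2.imread('pics/scene0.png')[130:290,170:400];cv2.imwrite('pics/sc.png',cv2.resize(a,None,fx=3.4,fy=3.4,interpolation=2))
a=cv2.imread('pics/side0.png')[100:280,220:410];cv2.imwrite('pics/sd.png',cv2.resize(a,None,fx=3.3,fy=3.3,interpolation=2))
```

```text
(no output)
```

View pics/sc.png

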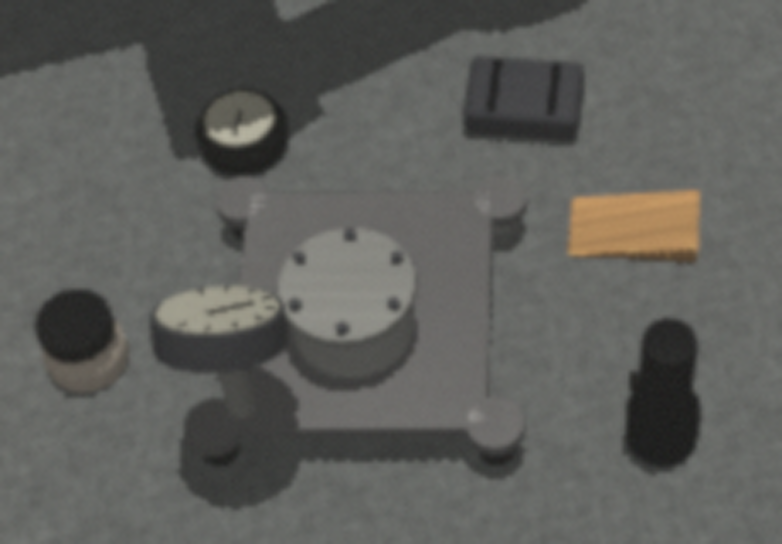

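View pics/sd.png

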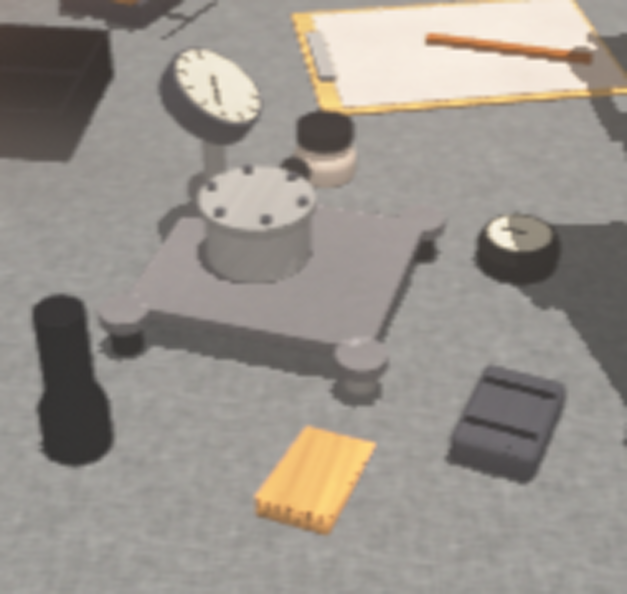

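The scene crop shows the stand with its dial at the lower left and the short steel foot's pad at the upper right, about (500,200). The wedge lies to the right at about (635,222), heel facing away from the stand. The side crop agrees: the heel's end grain faces the camera at (295,515), and the short foot is at (358,385).

Run:
```python
from h import *
np.set_printoptions(precision=1,suppress=True)
p=pickle.load(open('scene0.pkl','rb'));q=pickle.load(open('side0.pkl','rb'))
for u in[(500,200),(495,420),(242,200)]: print('pad sc',ray(p,(u[0]/3.4+170,u[1]/3.4+130),36))
for u in[(123,313),(361,355),(418,222)]: print('pad sd',ray(q,(u[0]/3.3+220,u[1]/3.3+100),36))
for u,z in[((571,197),1.5),((570,254),1.5),((699,191),18),((696,248),18)]: print('w sc',ray(p,(u[0]/3.4+170,u[1]/3.4+130),z))
for u,z in[((375,440),1.5),((309,427),1.5),((330,516),18),((257,498),18)]: print('w sd',ray(q,(u[0]/3.3+220,u[1]/3.3+100),z))
for l in('torch','weight','console','jar'):pass
print(ray(p,(663/3.4+170,430/3.4+130),10),ray(p,(525/3.4+170,85/3.4+130),26))
w=arm.read_camera('wrist');print(w['fx'],np.array(w['mount']))
```

```text
pad sc [507.3 -23.9  36. ]
pad sc [678.4 -60.1  36. ]
pad sc [ 469.4 -199.1   36. ]
pad sd [673.6 -52.8  36. ]
pad sd [499.1 -19.4  36. ]
pad sd [ 464.4 -189.4   36. ]
w sc [489.6  30.4   1.5]
w sc [538.5  19.1   1.5]
w sc [515.8 117.3  18. ]
w sc [563.3 102.7  18. ]
w sd [485.9  29.    1.5]
w sd [532.   19.7   1.5]
w sd [509.6 118.3  18. ]
w sd [556.9 106.6  18. ]
[693.6  47.   10. ] [399.7  15.3  26. ]
293.37041153402436 [[   1.    -0.     0.     0. ]
 [  -0.     1.     0.3  -71.8]
 [  -0.    -0.3    1.  -128.2]
 [   0.     0.     0.     1. ]]
```

```bash
python3 -m crank '[[15,30,5,0,0,5],[40,80,5,0,0,10],[65,125,5,0,0,16],[95,180,5,0,0,22],[120,235,5,0,0,28],[150,290,5,0,0,34],[175,345,5,0,0,40],[205,400,5,0,0,46],[235,455,0,0,0,52],[260,510,-5,0,0,57],[290,565,-10,0,0,58.5],[315,610,-15,0,0,58.5],[328,636,-20,0,0,58.5],[328,636,-20,0,0,58.5],[328,636,-20,0,0,58.5],[328,636,-20,0,0,58.5]]' 0 20
python3 - <<'E'
from h import *
from scipy.spatial.transform import Rotation as R
np.set_printoptions(precision=2,suppress=True)
o=arm.get_obs();p=shoot('wrist','w1');T=np.eye(4);T[:3,:3]=R.from_rotvec(o['ee_rot']).as_matrix();T[:3,3]=o['position']
p['pose']=T@np.array(p['mount']);pickle.dump(p,open('w1.pkl','wb'));print(T,o['ft_force'],o['joints'])
for l in('stand','wedge'):
    for m in arm.masks_of(p,l)[:1]: print(l,m['p'],m['rect']);pickle.dump(m,open(f'w1_{l}.pkl','wb'))
E
```

```text
clock: 2.75
position: [532.7, 124.6, 238.2]
ee_rot: [3.13, -0.266, 0.001]
ft_force: [-0.8, 0.4, 0.7]
grip_width: 0.007
[[  0.99  -0.17   0.   532.71]
 [ -0.17  -0.99  -0.   124.6 ]
 [  0.     0.    -1.   238.18]
 [  0.     0.     0.     1.  ]] [-0.76  0.44  0.67] [ 0.01  0.39  1.34 -0.    1.41  0.18]
stand 0.62 [309.0, 285.8, 458.8, 357.6]
wedge 0.56 [298.0, 178.3, 343.2, 234.7]
```

View pics/w1.png

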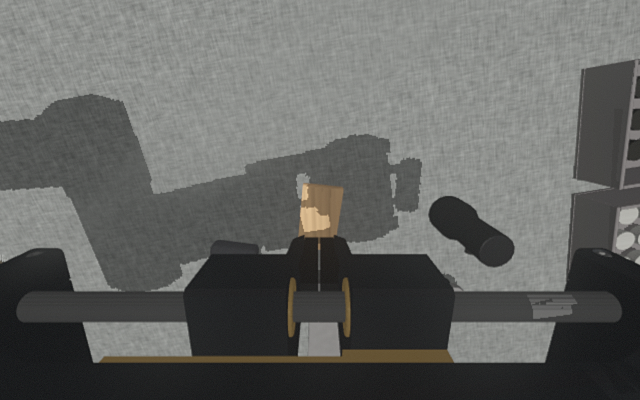

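The wedge shows at (320,208), just above the fingers, and the torch is at (470,230). The stand is hidden behind the gripper, so I need to move the TCP toward the stand to see the foot and wedge together.

```bash
python3 -m crank '[[-10,-45,0,0,0,0],[-19,-95,0,0,0,0],[-28,-137,0,0,0,0],[-28,-137,0,0,0,0],[-28,-137,0,0,0,0],[-28,-137,0,0,0,0]]'
cat >> h.py <<'E'
from scipy.spatial.transform import Rotation as R
def wrist(tag):
    o=arm.get_obs();p=shoot('wrist',tag);T=np.eye(4);T[:3,:3]=R.from_rotvec(o['ee_rot']).as_matrix();T[:3,3]=o['position']
    p['pose']=T@np.array(p['mount']);pickle.dump(p,open(tag+'.pkl','wb'));return p,T,o
E
python3 - <<'E'
from h import *
p,T,o=wrist('w2')
for l in('stand','wedge','short_foot','pad_top'):
    for m in arm.masks_of(p,l)[:1]: print(l,m['p'],m['rect']);pickle.dump(m,open(f'w2_{l}.pkl','wb'))
E
```

```text
clock: 3.65
position: [505.0, -10.5, 237.8]
ee_rot: [-3.131, 0.262, -0.0]
ft_force: [-0.7, 0.6, -0.1]
grip_width: 0.002
stand 0.66 [297.8, 175.7, 512.2, 363.3]
wedge 0.56 [299.3, 62.0, 352.6, 145.4]
short_foot 0.87 [298.2, 174.9, 512.9, 363.8]
pad_top 0.7 [300.5, 177.9, 512.1, 363.8]
```

View pics/w2.png

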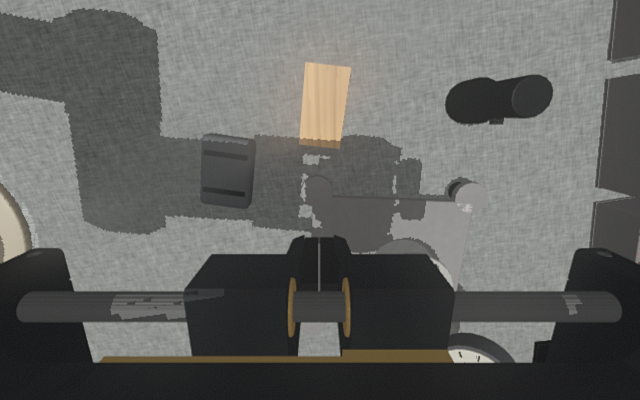

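Run:
```python
from h import *
a=cv2.imread('pics/w2.png')[50:260,280:500];a=cv2.convertScaleAbs(a,alpha=1.5,beta=10);cv2.imwrite('pics/w2c.png',cv2.resize(a,None,fx=2.8,fy=2.8,interpolation=2))
```

```text
(no output)
```

View pics/w2c.png

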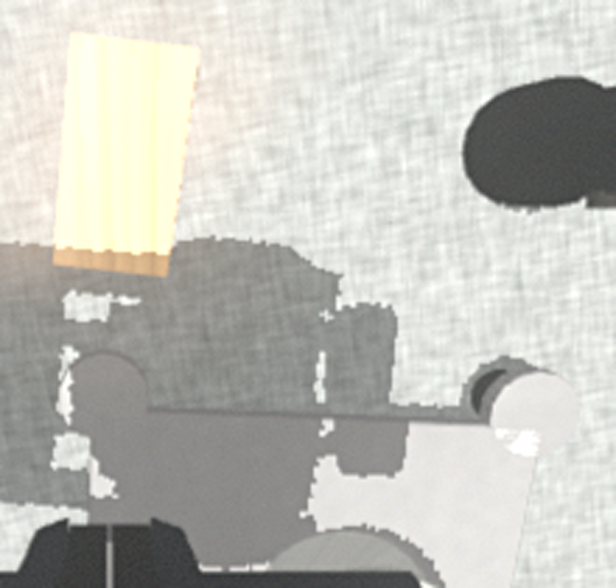

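The boosted wrist crop shows the short-foot pad centred at (107,392) and the neighbouring pad at (535,413). The wedge corners are (70,33) and (199,47) at the heel, (54,266) and (166,277) at the thin end.

Run:
```python
from h import *
np.set_printoptions(precision=1,suppress=True)
p=pickle.load(open('w2.pkl','rb'))
f=lambda u,v,z:ray(p,(u/2.8+280,v/2.8+50),z)
A=f(107,392,36);B=f(535,413,36);print(A,B,np.linalg.norm(B-A),np.degrees(np.arctan2(*(B-A)[[1,0]])))
W=[f(70,33,18),f(199,47,18),f(54,266,1.5),f(166,277,1.5)];print(np.array(W))
h=(W[0]+W[1])/2;t=(W[2]+W[3])/2;print('heel',h,'thin',t,np.linalg.norm(h[:2]-t[:2]),'yaw from y',np.degrees(np.arctan2(h[0]-t[0],h[1]-t[1])))
y=np.radians(-11.5)
for yd in(-10.5,-11.5):
  y=np.radians(yd);ex=np.array([np.cos(y),np.sin(y)]);ey=np.array([-ex[1],ex[0]])
  for n,P in(('h',h),('t',t),('mid',(h+t)/2)): print(n,(P-A)[:2]@ex,(P-A)[:2]@ey)
```

```text
[501.7 -22.5  36. ] [676.4 -61.   36. ] 178.83669833456906 -12.442724222373055
[[510.7 117.   18. ]
 [559.3 103.7  18. ]
 [486.8  28.8   1.5]
 [534.5  16.    1.5]]
heel [535.  110.3  18. ] thin [510.6  22.4   1.5] 91.26084023380703 yaw from y 15.503311164045073
h 8.510370298903332 136.66977003357204
t 0.5512100379312308 45.75666466300066
mid 4.530790168417224 91.21321734828635
h 6.123857753969932 136.79748100700925
t -0.2474378229405691 45.75931564295939
mid 2.938209965514627 91.27839832498432
```

```bash
python3 -m crank '[[12,50,0,0,0,-1],[25,100,0,0,0,-2],[37,148,-30,0,0,-2.4],[37,148,-80,0,0,-2.4],[37,148,-130,0,0,-2.4],[37,148,-170,0,0,-2.4],[37,148,-195,0,0,-2.4],[37,148,-205,0,0,-2.4],[37,148,-212,0,0,-2.4],[37,148,-212,0,0,-2.4],[37,148,-212,0,0,-2.4]]'
python3 - <<'E'
from h import *
p,T,o=wrist('w3');shoot('side','side3')
a=cv2.imread('pics/side3.png')[100:280,220:410];cv2.imwrite('pics/sd3.png',cv2.resize(a,None,fx=3.3,fy=3.3,interpolation=2))
E
```

```text
clock: 5.28
position: [542.3, 136.7, 26.5]
ee_rot: [-3.124, 0.329, -0.002]
ft_force: [-0.2, -0.6, -0.3]
grip_width: 0.005
```

View pics/sd3.png

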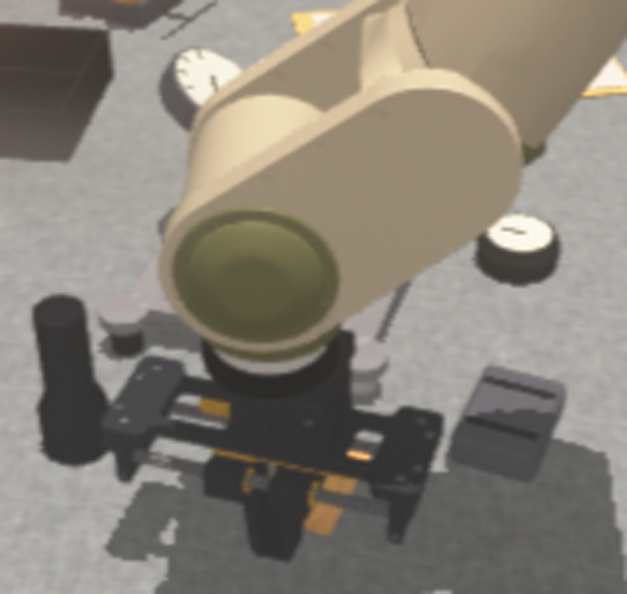

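View pics/w3.png

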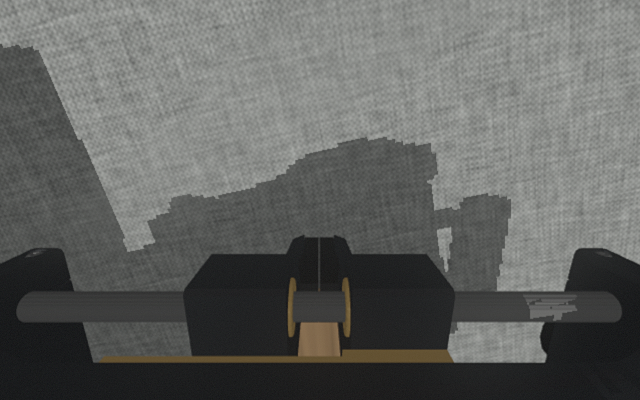

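The fingers are down just behind the heel, with the wedge peeking out at side crop (325,517). Nothing has been touched so far: the force reading is still about 0.

```bash
python3 -m crank '[[-2,-6,0,0,0,0],[-3,-12,0,0,0,0],[-5,-17,0,0,0,0],[-6,-21,0,0,0,0],[-7,-25,0,0,0,0],[-8,-29,0,0,0,0],[-9,-33,0,0,0,0],[-11,-37,0,0,0,0],[-12,-41,0,0,0,0],[-13,-45,0,0,0,0],[-14,-49,0,0,0,0],[-15,-52,0,0,0,0],[-15,-52,0,0,0,0],[-15,-52,0,0,0,0]]'
python3 - <<'E'
from h import *
for n in('scene','side'):
    p=shoot(n,n+'4')
    for m in arm.masks_of(p,'wedge')[:1]:print(n,m['p'],m['rect'])
a=cv2.imread('pics/scene4.png')[130:290,170:400];a=cv2.resize(a,None,fx=3.4,fy=3.4,interpolation=2)
cv2.imwrite('pics/sc4.png',cv2.convertScaleAbs(a,alpha=1.4))
E
```

```text
clock: 7.12
position: [526.9, 84.6, 25.7]
ee_rot: [3.124, -0.329, -0.0]
ft_force: [-0.7, 0.5, -0.4]
grip_width: 0.008
```

View pics/sc4.png

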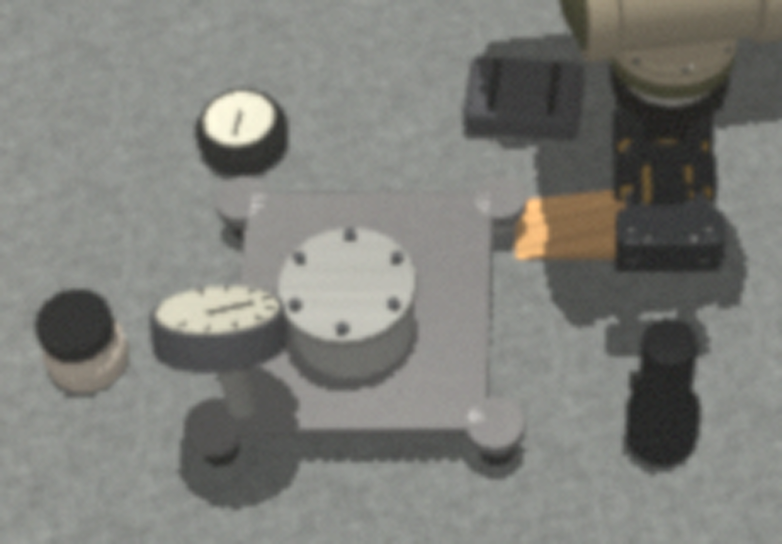

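```bash
python3 - <<'E'
from h import *
np.set_printoptions(precision=1,suppress=True)
p=pickle.load(open('scene0.pkl','rb'));y=np.radians(-12);ex=np.array([np.cos(y),np.sin(y)]);ey=np.array([-ex[1],ex[0]])
A=np.array([502,-22.5])
for u,z in[((517,260),1.5),((614,258),15),((614,262),0),((502,198),36),((495,420),36),((242,200),36)]:
    q=ray(p,(u[0]/3.4+170,u[1]/3.4+130),z)[:2];print(u,q,(q-A)@ex,(q-A)@ey)
E
python3 - <<'E'
import cv2
a=cv2.imread('pics/scene4.png')[175:215,295:365];a=cv2.resize(a,None,fx=11,fy=11,interpolation=2);cv2.imwrite('pics/sc4z.png',cv2.convertScaleAbs(a,alpha=1.5))
E
```

```text
(517, 260) [535.7 -18.3] 32.0929821547932 11.1403920944415
(614, 258) [557.5  46. ] 40.07927567350864 78.53638179521748
(614, 262) [550.6  47.9] 32.93795651419944 79.01366969135398
(502, 198) [505.9 -22.2] 3.76235028133445 1.1384249427419515
(495, 420) [678.4 -60.1] 180.33621119802186 -0.08577575323691652
(242, 200) [ 469.4 -199.1] 4.864090512385534 -179.5442307766695
```

View pics/sc4z.png

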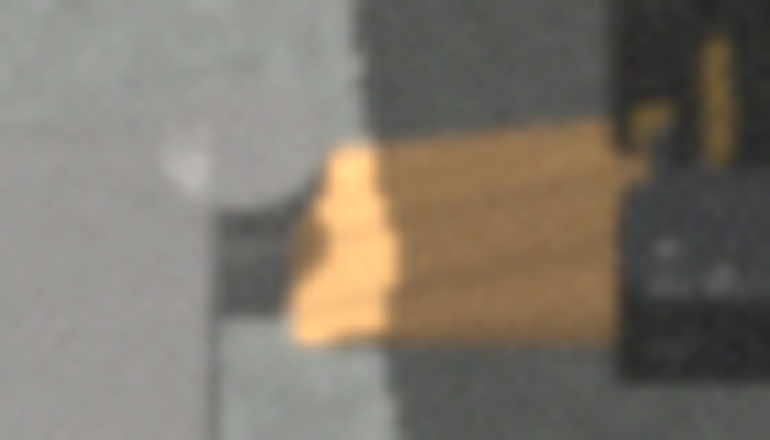

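The wedge is now parallel to the stand and about 3 mm off centre, with its thin end at zoom (300,330). About 34 mm is left to go, so I'll push 27 mm and then creep.

```bash
python3 -m crank '[[-1,-4,0,0,0,0],[-2,-8,0,0,0,0],[-3,-12,0,0,0,0],[-4,-16,0,0,0,0],[-5,-20,0,0,0,0],[-6,-23,0,0,0,0],[-6.5,-26,0,0,0,0],[-6.5,-26,0,0,0,0],[-6.5,-26,0,0,0,0]]'
```

```text
clock: 8.45
position: [520.5, 58.6, 25.8]
ee_rot: [3.124, -0.329, 0.0]
ft_force: [0.3, 0.6, 0.1]
grip_width: 0.004
```

```bash
python3 -m crank '[[-0.2,-1,0,0,0,0],[-0.4,-2,0,0,0,0],[-0.4,-2,0,0,0,0]]'; python3 -m crank '[[-0.2,-1,0,0,0,0],[-0.4,-2,0,0,0,0],[-0.4,-2,0,0,0,0]]'
```

```text
clock: 8.82
position: [520.0, 56.6, 25.7]
ee_rot: [3.124, -0.329, -0.0]
ft_force: [0.6, -0.7, -0.7]
grip_width: 0.007
clock: 9.2
position: [519.6, 54.5, 25.7]
ee_rot: [3.124, -0.329, -0.0]
ft_force: [0.0, -0.4, 1.0]
grip_width: 0.006
```

```bash
python3 -m crank '[[-0.2,-1,0,0,0,0],[-0.2,-1,0,0,0,0]]'
```

```text
clock: 9.45
position: [519.4, 53.5, 25.7]
ee_rot: [3.124, -0.329, -0.0]
ft_force: [0.3, 0.4, 0.2]
grip_width: 0.005
```

```bash
python3 -m crank '[[-0.2,-1,0,0,0,0],[-0.2,-1,0,0,0,0]]'
```

```text
clock: 9.7
position: [519.2, 52.5, 25.8]
ee_rot: [3.124, -0.329, 0.0]
ft_force: [-0.3, 0.2, -0.0]
grip_width: 0.005
```

```bash
for i in 1; do :; done; python3 -m crank '[[-0.2,-1,0,0,0,0],[-0.2,-1,0,0,0,0]]'
python3 - <<'E'
from h import *
for n in('scene',):
    p=shoot(n,n+'5')
a=cv2.imread('pics/scene5.png')[175:215,295:365];a=cv2.resize(a,None,fx=11,fy=11,interpolation=2);cv2.imwrite('pics/sc5z.png',cv2.convertScaleAbs(a,alpha=1.5))
E
```

```text
clock: 9.95
position: [519.0, 51.5, 25.7]
ee_rot: [3.124, -0.329, -0.0]
ft_force: [1.2, 0.6, -0.5]
grip_width: 0.007
```

View pics/sc5z.png

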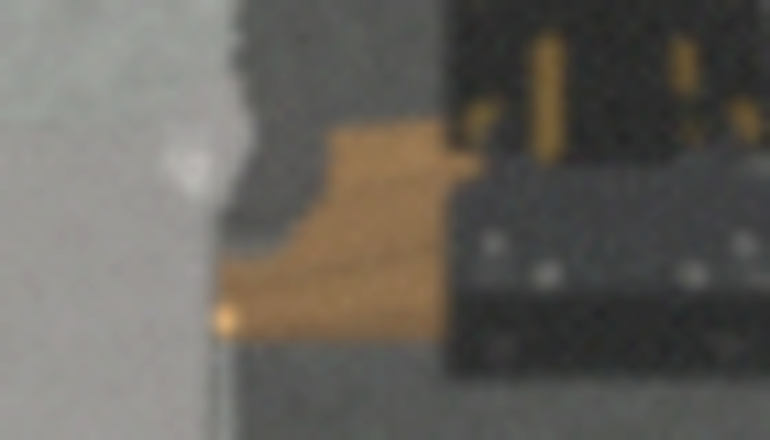

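The thin end has passed under the pad and the plate edge at zoom (220,310). I'll keep creeping.

```bash
python3 -m crank '[[-0.2,-1,0,0,0,0],[-0.2,-1,0,0,0,0]]'
```

```text
clock: 10.25
position: [518.8, 50.5, 25.8]
ee_rot: [3.124, -0.329, -0.0]
ft_force: [-0.9, 0.5, -0.3]
grip_width: 0.003
```

```bash
python3 -m crank '[[-0.2,-1,0,0,0,0],[-0.2,-1,0,0,0,0]]'
```

```text
clock: 10.5
position: [518.6, 49.7, 25.8]
ee_rot: [-3.124, 0.329, -0.0]
ft_force: [1.3, 2.2, -1.3]
grip_width: 0.006
```

```bash
python3 -m crank '[[-0.1,-0.5,0,0,0,0],[-0.1,-0.5,0,0,0,0]]'
```

```text
clock: 10.75
position: [518.5, 49.3, 25.7]
ee_rot: [-3.124, 0.329, -0.0]
ft_force: [1.6, 4.2, -0.5]
grip_width: 0.004
```

```bash
python3 -m crank '[[-0.1,-0.4,0,0,0,0],[-0.1,-0.4,0,0,0,0]]'
```

```text
clock: 11.0
position: [518.5, 49.0, 25.8]
ee_rot: [-3.124, 0.329, -0.0]
ft_force: [0.8, 5.0, -0.1]
grip_width: 0.005
```

```bash
python3 -m crank '[[0,-0.2,0,0,0,0],[0,-0.2,0,0,0,0]]'
```

```text
clock: 11.25
position: [518.5, 48.8, 25.8]
ee_rot: [-3.124, 0.329, -0.0]
ft_force: [0.6, 6.4, 0.1]
grip_width: 0.003
```

Snug at about 6.4 N on the heel. Next I'll back off, raise the tool and check.

```bash
python3 -m crank '[[0.4,2,0,0,0,0],[2,10,0,0,0,0],[5,25,0,0,0,0],[5,25,20,0,0,0],[5,25,60,0,0,0],[5,25,120,0,0,0],[2,0,175,0,0,0],[-9,-35,212,0,0,0],[-15,-65,212,0,0,0],[-15,-65,212,0,0,0],[-15,-65,212,0,0,0],[-15,-65,212,0,0,0]]'
python3 - <<'E'
from h import *
p,T,o=wrist('w6');shoot('side','side6');p=shoot('scene','scene6')
a=cv2.imread('pics/w6.png')[50:260,280:500];a=cv2.convertScaleAbs(a,alpha=1.5,beta=10);cv2.imwrite('pics/w6c.png',cv2.resize(a,None,fx=2.8,fy=2.8,interpolation=2))
a=cv2.imread('pics/side6.png')[100:280,220:410];cv2.imwrite('pics/sd6.png',cv2.resize(a,None,fx=3.3,fy=3.3,interpolation=2))
a=cv2.imread('pics/scene6.png')[130:290,170:400];cv2.imwrite('pics/sc6.png',cv2.resize(a,None,fx=3.4,fy=3.4,interpolation=2))
E
```

```text
clock: 12.75
position: [503.5, -15.4, 237.4]
ee_rot: [-3.124, 0.327, 0.001]
ft_force: [0.2, 0.4, 0.2]
grip_width: 0.008
```

View pics/w6c.png

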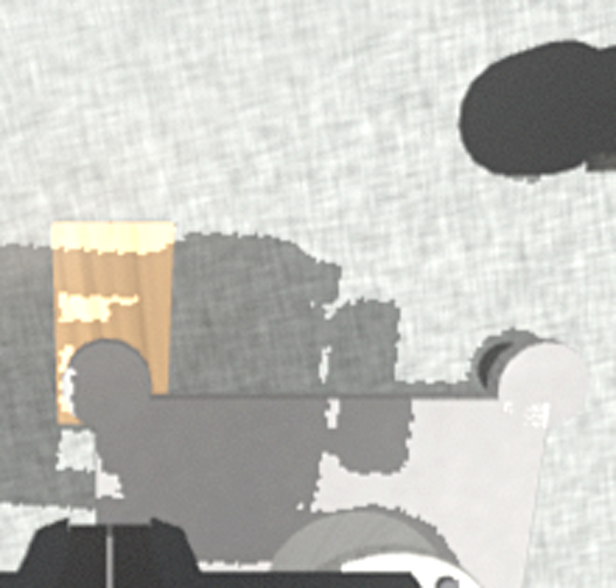

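View pics/sc6.png

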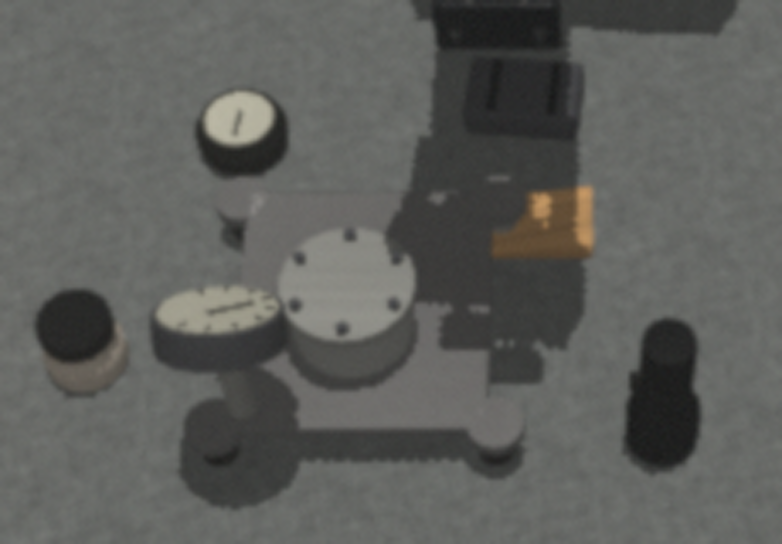

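Run:
```python
from h import *
np.set_printoptions(precision=1,suppress=True)
p=pickle.load(open('w6.pkl','rb'))
f=lambda u,v,z:ray(p,(u/2.8+280,v/2.8+50),z)
A=f(109,381,36);B=f(543,385,36);print(A,B)
for q in [(52,223,18),(174,223,18)]:print(f(*q))
# stand shift: scene0 vs scene6 away from the shadows
a=cv2.imread('pics/scene0.png',0).astype(np.float32);b=cv2.imread('pics/scene6.png',0).astype(np.float32)
for n,(x0,y0,x1,y1) in dict(dial=(210,208,258,245),cham=(250,195,294,245),pad=(300,240,330,272),bg=(400,250,500,350)).items():
    print(n,cv2.phaseCorrelate(a[y0:y1,x0:x1],b[y0:y1,x0:x1]))
```

```text
[501.4 -22.7  36. ] [676.2 -61.4  36. ]
[491.3  43.3  18. ]
[540.5  32.9  18. ]
dial ((-0.016156340520961265, 0.018125587141874178), 0.9939204444487889)
cham ((0.3094813608318816, -0.04776266436142862), 0.8546349169413249)
pad ((-0.05507041954714076, -0.6332226822576388), 0.6564425518115361)
bg ((0.01065493116606575, -0.005624047645540031), 0.9767167434692383)
```

The stand hasn't moved: the dial shift is under 0.02 px and the pad is at (501.4,-22.7). The wedge is centred to within 2 mm. Next is the press.

```bash
python3 -m crank '[[-2,-7,-40,0,0,0],[-2,-7,-90,0,0,0],[-2,-7,-130,0,0,0],[-2,-7,-160,0,0,0],[-2,-7,-172,0,0,0],[-2,-7,-177,0,0,0],[-2,-7,-179,0,0,0],[-2,-7,-179,0,0,0],[-2,-7,-179,0,0,0]]'
```

```text
clock: 14.02
position: [501.7, -23.5, 59.3]
ee_rot: [3.124, -0.329, 0.002]
ft_force: [-0.2, -0.8, -0.5]
grip_width: 0.006
```

```bash
python3 -m crank '[[0,0,-1,0,0,0],[0,0,-2,0,0,0],[0,0,-2,0,0,0]]'
```

```text
clock: 14.4
position: [501.4, -23.5, 56.7]
ee_rot: [-3.124, 0.329, 0.0]
ft_force: [0.3, 0.4, 0.3]
grip_width: 0.006
```

```bash
python3 -m crank '[[0,0,-0.5,0,0,0],[0,0,-1,0,0,0],[0,0,-1,0,0,0]]'
```

```text
clock: 14.78
position: [501.4, -23.5, 55.7]
ee_rot: [-3.124, 0.329, 0.0]
ft_force: [0.7, 0.5, 0.5]
grip_width: 0.007
```

```bash
python3 -m crank '[[0,0,-0.5,0,0,0],[0,0,-1,0,0,0],[0,0,-1,0,0,0]]'
```

```text
clock: 15.15
position: [501.4, -23.5, 55.4]
ee_rot: [3.124, -0.329, 0.001]
ft_force: [-2.4, -0.4, 8.2]
grip_width: 0.006
```

```bash
python3 -m crank '[[0,0,-0.5,0,0,0],[0,0,-0.5,0,0,0]]'
```

```text
clock: 15.4
position: [501.4, -23.5, 55.3]
ee_rot: [3.124, -0.329, 0.001]
ft_force: [-3.8, -0.1, 12.5]
grip_width: 0.002
```

Contact is stiff and the pad isn't sinking: z stays at 55.3–55.4 while the force reaches 12 N. I'll hold for a second.

```bash
python3 -m crank '[[0,0,0.2,0,0,0],[0,0,0.2,0,0,0],[0,0,0.2,0,0,0],[0,0,0.2,0,0,0],[0,0,0.2,0,0,0],[0,0,0.2,0,0,0],[0,0,0.2,0,0,0],[0,0,0.2,0,0,0]]'
```

```text
clock: 16.4
position: [501.5, -23.5, 55.3]
ee_rot: [3.124, -0.329, 0.001]
ft_force: [-3.1, 1.1, 11.6]
grip_width: 0.009
```

```bash
python3 -m crank '[[0,0,1,0,0,0],[0,0,4,0,0,0],[0,0,20,0,0,0],[0,0,60,0,0,0],[0,0,110,0,0,0],[-10,30,160,0,0,0],[-40,70,190,0,0,0],[-80,110,200,0,0,0],[-80,110,200,0,0,0],[-80,110,200,0,0,0],[-80,110,200,0,0,0]]'
python3 - <<'E'
from h import *
p=shoot('side','side7');p=shoot('scene','scene7')
a=cv2.imread('pics/side7.png')[100:280,220:410];cv2.imwrite('pics/sd7.png',cv2.resize(a,None,fx=3.3,fy=3.3,interpolation=2))
a=cv2.imread('pics/scene7.png')[130:290,170:400];cv2.imwrite('pics/sc7.png',cv2.resize(a,None,fx=3.4,fy=3.4,interpolation=2))
a=cv2.imread('pics/scene0.png',0).astype(np.float32);b=cv2.imread('pics/scene7.png',0).astype(np.float32)
for n,(x0,y0,x1,y1) in dict(dial=(210,208,258,245),cham=(250,195,294,245),pad=(300,240,330,272)).items():
    print(n,cv2.phaseCorrelate(a[y0:y1,x0:x1],b[y0:y1,x0:x1]))
print(arm.get_obs()['ft_force'])
E
```

```text
clock: 17.77
position: [422.1, 85.8, 254.0]
ee_rot: [3.124, -0.331, -0.001]
ft_force: [0.5, -0.1, 1.1]
grip_width: 0.006
dial ((0.026711989617933085, 0.048863695344380176), 1.0035346508026124)
cham ((0.49356540147422834, 0.003252988455276551), 1.010042961968316)
pad ((0.004487318965534115, 0.2475760651078538), 0.9228118767340978)
[0.79728267 0.10389678 0.26052157]
```

View pics/sc7.png

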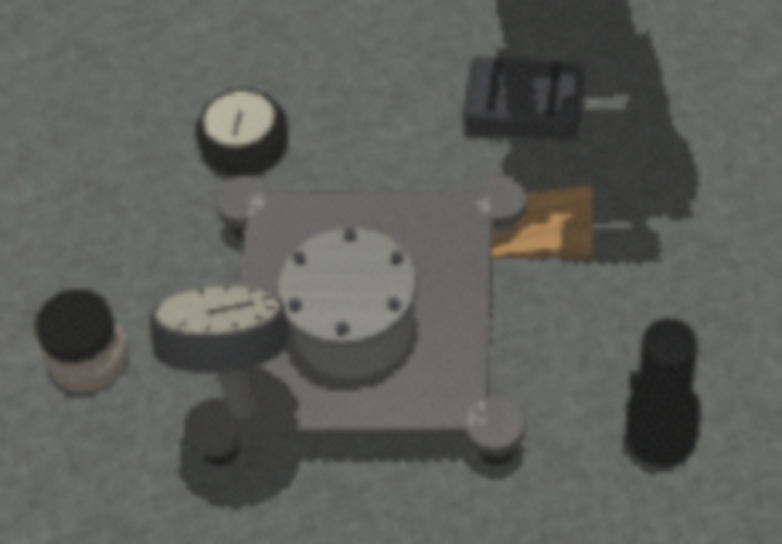

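View pics/sd7.png

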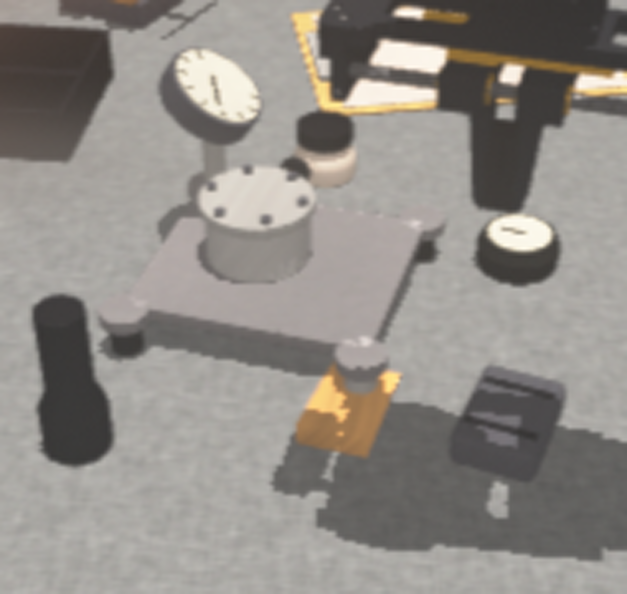

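Both views show the wedge under the short foot, at scene crop (545,225) and side crop (350,410). The stand and the other things are where they were, and the arm is clear.

```bash
python3 -c "
from workcell import arm
print(arm.sign_off(), arm.get_obs()['clock'])"
```

```text
the job is handed in; nothing more can be done
the job is handed in; nothing more can be done
```

The wedge is snug under the short foot, and the stand held firm when I pressed the pad above it. I handed the job in at about 18 s of the 53 s allowed; no verdict is reported.

- **Wedge:** I pushed it thin end first with the closed fingertips until the heel resisted with about 6.4 N, then backed off. It sat within about 2 mm of centre under the foot.
- **Press:** I pressed the pad with about 12 N for more than a second. The tool height stayed at 55.3–55.4 mm, so the corner did not drop. About 3–4 N of sideways force showed during the press.
- **Stand and bystanders:** In the last pictures the dial had moved less than 0.06 px since the start. The chamber and pad image patches read 0.25–0.5 px, which I put down to the arm's moving shadow; the wrist camera's fix on the pad, taken before the press, agreed with the first to within 0.5 mm. The torch, weight, console and jar look unmoved, and the arm was clear with no contact force.

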